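# Draw out the slide gate of the larger hopper

### The job

Two steel hoppers stand on the bench, each with a slide gate under its cone. Draw the gate of the larger hopper out by its black knob until it reaches its end stop, then let go of it. Leave the smaller hopper's gate as it is.

Things in the scene. Friction and masses are not known exactly. Their poses are not given: they have to be found in the camera images.
- gate_large_knob (a point): Grip point of the LARGER hopper's gate: on the axis of an upright black round knob, 22 mm thick, on the front end of the steel gate plate (58 mm wide). Knob top 20 mm above this point; 30 mm collar at its foot 25 mm below, plate top 29 mm below. z up; the gate draws out level along this point's own -x axis, away from the hopper. Hopper on the +x side, its rim 75 mm from the knob's axis when shut.
- gate_large (a joint): Travel of the larger hopper's gate in m: 0 shut, 0.060 at its fixed end stop; starts shut or up to 12 mm open. Slides stiffly (about 2.5 N), stays where left. The hopper is bolted down: round steel bin 100 mm across the rim, its top 191 mm above the bench. The two hoppers may stand in either place and be turned.
- gate_small_knob (a point): The same point on the same kind of knob and gate plate of the SMALLER hopper: same stand, but its round bin is only 74 mm across the rim and its top 153 mm above the bench.
- gate_small (a joint): Travel of the smaller hopper's gate in m: 0 shut, 0.060 at its end stop; starts shut or up to 12 mm open.

How it is judged:
At the end, for the whole second after the job is handed in: The larger hopper's gate is drawn out to within 8 mm of its end stop and stands still there (value of joint gate_large above 0.052 m and velocity of joint gate_large between -0.01 and 0.01 m/s); the robot touches nothing.
It fails at once if the smaller hopper's gate was moved by more than 8 mm (distance of gate_small_knob from where it was at the start of the episode above 0.008 m).
It also fails if it takes over 29 s, if anything falls off the work surface, if the arm or the gripper's body presses on something with over 40 N, if the wrist force passes 120 N, or if a joint passes its speed limit or range.

### The arm

A 6-joint arm with a two-finger parallel gripper is mounted at the origin on a cart in front of the work surface, level with it; the furniture and walls round the work are solid. World frame = base frame: x ahead of the robot, y to its left, z up, the work surface at z = 0. Lengths are in m, angles in rad, forces in N, time in s.
With the tool pointing down it reaches from about 0.35 to 0.775 m from the base axis. Payload 7.3 kg.
Tool frame: the origin (TCP) lies between the finger pads; the fingertips stand 17 mm ahead of it and the grasp point (between the pads) lies 2 mm behind it; z points along the fingers, y is the direction in which the jaws open and shut (so a half turn about z gives the same grasp; the last joint's range is limited). The gripper opens to 92 mm and grips with 3 to 60 N. Pads are 19 mm wide; open, the fingers measure 130 mm over their backs; the gripper's body (75 mm by 190 mm) begins 47 mm behind the grasp point.
Start: joints at [1.015, 0.342, 1.524, -0, 1.275, -0.146], TCP at [0.209, 0.482, 0.244] pointing down, gripper open.
Joint ranges: [-2.53, 2.53], [-0.77, 2.02], [0.04, 2.7], [-1, 4.14], [0.28, 2.66], [-3.11, 3.11]. Speed limits (rad/s): [2.57, 2.57, 3.14, 3.14, 3.14, 3.14].

### API

Orientations are given as [roll, pitch, yaw] about the fixed x, y, z axes, in that order (R = Rz(yaw) Ry(pitch) Rx(roll)).
In Python, from cell import sensors, vision, hand_in gives the robot as it stands.
- The arm moves only by the tool step_arm, never from a script. Its argument "series" is a list of rows, each a list of 5 numbers: the opening, from 0 (shut) to 1 (fully open), then the shift along the world's x, y, z each as a share of 25 mm, from -1 to 1, then the turn about the world's z as a share of 0.08 rad, from -1 to 1. A call has 1 to 12 rows; each row shifts and turns the commanded pose from where the row before left it; what a row does not reach is not made up. A row lasts 1/10 s, in which the tool goes at most 50 mm and 8.59 degrees, less where a joint would pass 70% of its speed; a pose out of reach is approached as far as the arm can. A call with a number of a shift or a turn outside -1 to 1 is refused whole. A call with a gripper value outside its range is refused whole. The fingers move at their own pace and stop on an object; "squeeze" is the grip in N (left out, the last holds). Time passes only in rows, so rows that do not move let the fingers close. It gives the time, the measured TCP pose, the force and the opening at its end, in the units of the state.
- sensors.observe(): the state, without advancing time (a new reading comes with each control period).
- vision.read_camera(name): name is "side" or "top"; returns a dict with "pixels" (400x640x3 uint8, blue, green, red), "range_z" (400x640 float32, m along the optical axis (not along the pixel's ray), 0 where there is no reading), "camera_matrix" (3x3 intrinsics, pixels), "pose" (4x4, takes a point from camera to world coordinates). Camera axes: x right, y down, z forward; pixel columns grow to the right and rows downward; lengths in m; the calibration is good to about 2 mm. A picture is of the moment at which its call begins.
- hand_in(): hands the job in, once; it reports no verdict.
The state is a dict: "time": time; "qpos": joint angles; "qvel": joint speeds; "joint_efforts": joint torques, N m; "tool_pos": TCP position; "tool_rot": TCP orientation; "contact_force": force on the tool from outside, world axes, zero at the start; "torque": the same for the moment, N m; "opening": finger opening in m.
Only numpy, scipy, OpenCV 4.12 (cv2) and the standard library are available. Lean on these libraries where they do the work, as an engineer would, in place of code of your own. Each camera call takes 0.05 s, during which the arm holds its last target.

## Working session

There is one attempt and no reset: what is moved stays moved. The work goes in short steps, Python scripts to look and compute and a tool call to move; the robot and the scene stay as the last step left them, time stands still between calls to the robot, and variables do not carry over. Pictures are saved under pics/ and viewed, and the job is handed in when it is done.

Besides the shell and the picture viewer there is one more tool, called after "Request:" as name(argument=value, ...) on one line, values as JSON. step_arm: Moves the arm, as the interface text tells. Its arguments: {"type":"object","properties":{"series":{"type":"array","items":{"type":"array","items":{"type":"number","minimum":-1,"maximum":1}}},"squeeze":{"type":"number"}},"required":["series"]}

```bash
mkdir -p pics; python3 - <<'E'
from cell import sensors, vision
import cv2,numpy as np
for n in ("side","top"):
    d=vision.read_camera(n); cv2.imwrite(f"pics/{n}0.png",d["pixels"]); np.savez(f"{n}0.npz",**d)
    print(n,d["camera_matrix"].round(1).tolist(),d["pose"].round(3).tolist())
s=sensors.observe(); print({k:np.round(v,3).tolist() for k,v in s.items()})
E
```

```text
side [[449.4, 0.0, 314.4], [0.0, 449.4, 195.6], [0.0, 0.0, 1.0]] [[0.997, 0.053, -0.058, 0.629], [0.078, -0.528, 0.846, -0.953], [0.014, -0.847, -0.531, 0.749], [0.0, 0.0, 0.0, 1.0]]
top [[506.9, 0.0, 314.5], [0.0, 506.9, 198.2], [0.0, 0.0, 1.0]] [[-0.029, -0.983, 0.183, 0.348], [-0.999, 0.025, -0.024, 0.076], [0.019, -0.184, -0.983, 1.22], [0.0, 0.0, 0.0, 1.0]]
{'time': 0.1, 'qpos': [1.015, 0.343, 1.525, 0.0, 1.275, -0.146], 'qvel': [0.001, 0.001, -0.0, -0.0, -0.002, -0.0], 'joint_efforts': [0.002, -43.2, -24.469, 0.072, 0.053, -0.0], 'tool_pos': [0.209, 0.481, 0.243], 'tool_rot': [-3.14, -0.0, 2.732], 'contact_force': [1.005, 0.053, 0.293], 'torque': [-0.049, -0.031, 0.006], 'opening': 0.091}
```

View pics/side0.png

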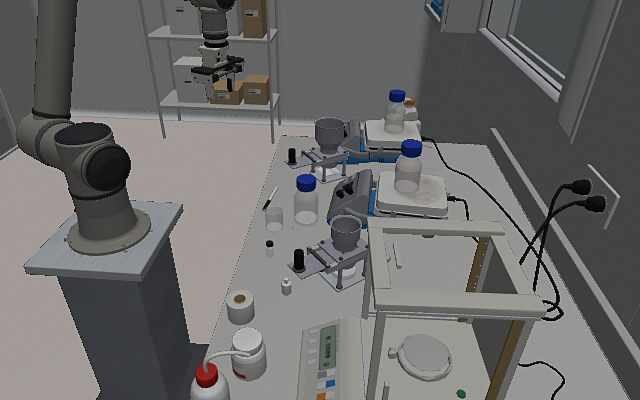

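View pics/top0.png

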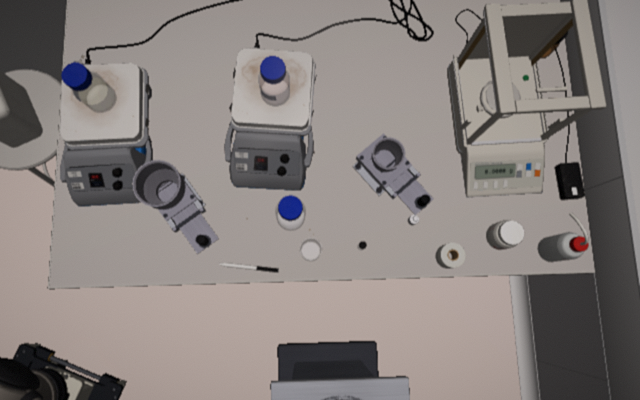

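The top picture shows the left hopper, rim near (159,185), looking larger than the right one, rim near (387,153). Their black knobs are at about (204,241) and (423,201). In the side picture the far hopper, rim near (330,130) and knob near (292,157), is the left one. Next I'll measure them.

```bash
cat > h.py <<'E'
import numpy as np,cv2
def pts(d):
    K=d["camera_matrix"];z=d["range_z"];v,u=np.mgrid[:400,:640]
    c=np.stack([(u-K[0,2])/K[0,0]*z,(v-K[1,2])/K[1,1]*z,z],-1)
    P=d["pose"];return c@P[:3,:3].T+P[:3,3]
E
python3 - <<'E'
from h import *
for n in("top","side"):
    d=dict(np.load(n+"0.npz"));p=pts(d);g=d["pixels"].max(-1)
    boxes={"top":{"L":(120,150,225,260),"R":(350,130,440,220)},"side":{"L":(280,110,350,190),"R":(285,210,372,292)}}[n]
    for k,(a,b,c,e) in boxes.items():
        q=p[b:e,a:c].reshape(-1,3);gg=g[b:e,a:c].ravel();ok=d["range_z"][b:e,a:c].ravel()>0
        dark=ok&(gg<45)&(q[:,2]>.03)&(q[:,2]<.16)
        x=q[dark]; 
        if k=="L" : x=x[(x[:,0]<0.48)] if len(x) else x
        print(n,k,"dark",len(x),np.percentile(x,[2,50,98],axis=0).round(4).tolist())
        t=x[x[:,2]>np.percentile(x[:,2],95)-.006];print("  top",len(t),t.mean(0).round(4), ((t.min(0)+t.max(0))/2).round(4),(t.max(0)-t.min(0)).round(4))
        zs=q[ok&(gg>=45),2];h,ed=np.histogram(zs,bins=np.arange(-.01,.22,.01));print("  ",dict(zip(ed.round(2).tolist(),h.tolist())))
        for lo,hi in((.145,.157),(.183,.195)):
            r=q[ok&(q[:,2]>lo)&(q[:,2]<hi)]
            if len(r)>10:
                (cx,cy),R=cv2.minEnclosingCircle(r[:,:2].astype(np.float32));print("  rim",lo,len(r),round(cx,4),round(cy,4),round(R,4))
E
```

```text
top L dark 109 [[0.4576, 0.2875, 0.0823], [0.4666, 0.2936, 0.126], [0.4772, 0.3058, 0.1316]]
  top 61 [0.4678 0.297  0.1281] [0.4675 0.2966 0.129 ] [0.0197 0.0196 0.0079]
   {-0.01: 4564, 0.0: 2071, 0.01: 11, 0.02: 27, 0.03: 80, 0.04: 72, 0.05: 117, 0.06: 183, 0.07: 1020, 0.08: 794, 0.09: 461, 0.1: 211, 0.11: 292, 0.12: 230, 0.13: 187, 0.14: 57, 0.15: 12, 0.16: 16, 0.17: 42, 0.18: 313, 0.19: 108, 0.2: 0}
  rim 0.145 165 0.5796 0.376 0.0469
  rim 0.183 403 0.5803 0.3766 0.0501
top R dark 211 [[0.5337, -0.2013, 0.0368], [0.5504, -0.1852, 0.1266], [0.6737, -0.0592, 0.1424]]
  top 37 [ 0.6612 -0.1236  0.1389] [ 0.6432 -0.1148  0.1408] [0.0623 0.0606 0.0116]
   {-0.01: 3193, 0.0: 1878, 0.01: 15, 0.02: 24, 0.03: 10, 0.04: 15, 0.05: 2, 0.06: 19, 0.07: 798, 0.08: 801, 0.09: 536, 0.1: 65, 0.11: 111, 0.12: 74, 0.13: 36, 0.14: 119, 0.15: 141, 0.16: 0, 0.17: 0, 0.18: 0, 0.19: 0, 0.2: 0}
  rim 0.145 247 0.6431 -0.1144 0.037
side L dark 95 [[0.4616, 0.2829, 0.0835], [0.4703, 0.2888, 0.1105], [0.4785, 0.2981, 0.1319]]
  top 20 [0.4701 0.2917 0.1302] [0.4703 0.2934 0.1297] [0.0156 0.0177 0.0069]
   {-0.01: 262, 0.0: 1419, 0.01: 129, 0.02: 38, 0.03: 29, 0.04: 51, 0.05: 48, 0.06: 71, 0.07: 232, 0.08: 339, 0.09: 322, 0.1: 91, 0.11: 50, 0.12: 99, 0.13: 152, 0.14: 207, 0.15: 103, 0.16: 136, 0.17: 158, 0.18: 166, 0.19: 63, 0.2: 0}
  rim 0.145 118 0.5555 0.2731 0.1586
  rim 0.183 189 0.5816 0.3747 0.0533
side R dark 268 [[0.535, -0.2089, 0.0815], [0.5487, -0.2024, 0.1077], [0.6368, -0.1184, 0.1348]]
  top 65 [ 0.5536 -0.1897  0.1304] [ 0.6047 -0.1596  0.1353] [0.1401 0.0967 0.0192]
   {-0.01: 463, 0.0: 2371, 0.01: 196, 0.02: 255, 0.03: 132, 0.04: 185, 0.05: 150, 0.06: 178, 0.07: 364, 0.08: 611, 0.09: 622, 0.1: 68, 0.11: 118, 0.12: 169, 0.13: 186, 0.14: 205, 0.15: 185, 0.16: 30, 0.17: 28, 0.18: 26, 0.19: 20, 0.2: 19}
  rim 0.145 279 0.6611 -0.2027 0.1266
  rim 0.183 28 0.6871 -0.3245 0.0043
```

```bash
python3 - <<'E'
import cv2
a=cv2.imread("pics/top0.png");b=cv2.imread("pics/side0.png")
i=cv2.resize(a[150:260,120:230],(400,400),interpolation=2);j=cv2.resize(b[110:200,270:360],(400,400),interpolation=2)
cv2.imwrite("pics/crop0.png",cv2.hconcat([i,j]))
E
```

```text
(no output)
```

View pics/crop0.png

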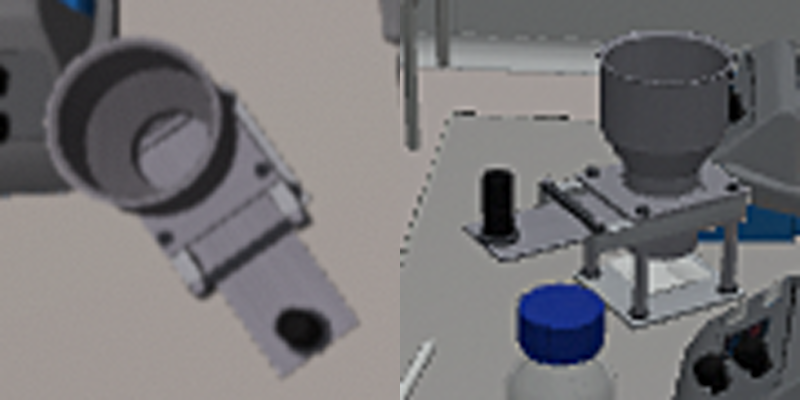

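The left hopper is the larger one: its rim radius is 50 mm with the top at about 0.19 m. The rim centre is (0.580, 0.377) and its knob is at about (0.468, 0.296) with the top near z = 0.131. That puts the draw direction at (-0.81, -0.58), with the gate already open by about 12 mm. I'll keep the jaws square to the draw direction, which means yaw 3.76, and approach above the knob.

Request:
step_arm(series=[[1,0.86,-0.62,0,1],[1,0.86,-0.62,0,1],[1,0.86,-0.62,0,1],[1,0.86,-0.62,0,1],[1,0.86,-0.62,0,1],[1,0.86,-0.62,0,1],[1,0.86,-0.62,0,1],[1,0.86,-0.62,0,1],[1,0.86,-0.62,0,1],[1,0.86,-0.62,0,1],[1,0.86,-0.62,0,1],[1,0.86,-0.62,0,1]], squeeze=20)

```text
time: 1.3
tool_pos: [0.4678, 0.2947, 0.2433]
tool_rot: [3.141, -0.001, -2.588]
contact_force: [-0.2, -0.5, 0.5]
opening: 0.0914
```

Request:
step_arm(series=[[1,0,0,0,0.9],[1,0,0,0,0],[1,0,0,0,0]])

```text
time: 1.6
tool_pos: [0.4668, 0.2956, 0.2434]
tool_rot: [3.141, -0.001, -2.521]
contact_force: [0.5, -0.0, -0.2]
opening: 0.0917
```

```bash
python3 - <<'E'
from cell import sensors, vision
import cv2,numpy as np
a=[]
for n in ("side","top"):
    d=vision.read_camera(n); np.savez(f"{n}1.npz",**d); i=d["pixels"]
    c=i[90:210,250:370] if n=="side" else i[150:270,120:240]
    a.append(cv2.resize(c,(400,400),interpolation=2))
cv2.imwrite("pics/crop1.png",cv2.hconcat(a))
s=sensors.observe(); print({k:np.round(s[k],4).tolist() for k in("time","qpos","tool_pos","tool_rot","contact_force")})
E
```

```text
{'time': 1.7, 'qpos': [0.4263, 0.3929, 1.4471, 0.0002, 1.3019, -1.7662], 'tool_pos': [0.4667, 0.2959, 0.2437], 'tool_rot': [3.1414, -0.0003, -2.52], 'contact_force': [0.8318, -0.3055, 0.1511]}
```

View pics/crop1.png

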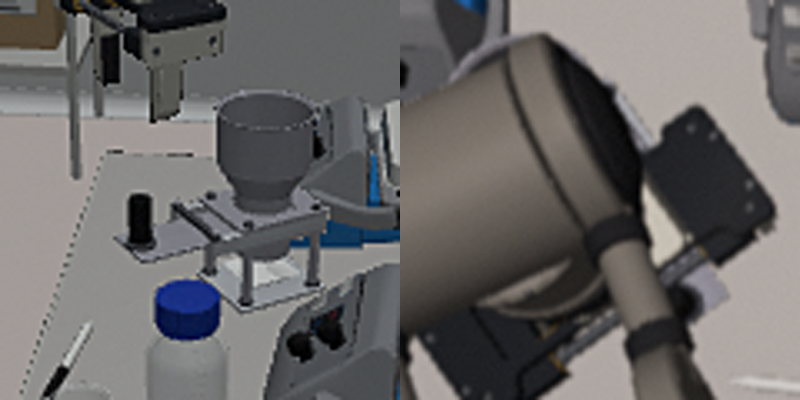

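The gripper stands above the knob, and the jaws are square to the plate. Before descending I'll check that the wrist clears the bin and that the knob is centred.

```bash
python3 - <<'E'
from h import *
P=[]
for n in("top","side"):
    d=dict(np.load(n+"1.npz"));p=pts(d);q=p[d["range_z"]>0]
    r=q[(np.hypot(q[:,0]-.58,q[:,1]-.377)<.06)&(q[:,2]>.2)&(q[:,2]<.8)]
    print(n,len(r),np.percentile(r[:,2],[0,2,10,50]).round(3) if len(r) else "")
    b=q[(np.hypot(q[:,0]-.48,q[:,1]-.19)<.14)&(q[:,1]<.2)&(q[:,2]>.03)&(q[:,2]<.2)]
    print(" bottle-ish",len(b),b.min(0).round(3),b.max(0).round(3))
    g=d["pixels"].max(-1)[d["range_z"]>0]
    k=q[(g<45)&(np.hypot(q[:,0]-.468,q[:,1]-.295)<.03)&(q[:,2]>.075)&(q[:,2]<.15)]
    print(" knob",len(k),k.mean(0).round(4),k.max(0).round(4))
E
```

```text
top 0 
 bottle-ish 1207 [0.422 0.051 0.03 ] [0.619 0.2   0.145]
 knob 69 [0.4669 0.2913 0.1148] [0.4818 0.2995 0.1318]
side 0 
 bottle-ish 1157 [0.422 0.05  0.03 ] [0.618 0.2   0.145]
 knob 98 [0.4705 0.2899 0.1089] [0.4803 0.3014 0.1341]
```

Request:
step_arm(series=[[1,0.06,0,-0.75,0],[1,0,0,-0.75,0],[1,0,0,-0.75,0],[1,0,0,-0.75,0],[1,0,0,-0.75,0],[1,0,0,-0.75,0],[1,0,0,-0.75,0],[1,0,0,0,0],[1,0,0,0,0]])

```text
time: 2.6
tool_pos: [0.4685, 0.2959, 0.1128]
tool_rot: [3.141, -0.0, -2.519]
contact_force: [0.3, 0.5, -0.0]
opening: 0.0918
```

```bash
python3 - <<'E'
from cell import sensors, vision
import cv2,numpy as np
a=[]
for n in ("side","top"):
    d=vision.read_camera(n); i=d["pixels"]
    c=i[90:210,250:370] if n=="side" else i[150:270,120:240]
    a.append(cv2.resize(c,(400,400),interpolation=2))
cv2.imwrite("pics/crop2.png",cv2.hconcat(a))
s=sensors.observe(); print({k:np.round(s[k],4).tolist() for k in("time","qpos","tool_pos","tool_rot","contact_force")})
E
```

```text
{'time': 2.7, 'qpos': [0.4247, 0.5288, 1.6162, 0.0001, 0.9947, -1.7685], 'tool_pos': [0.4691, 0.296, 0.1136], 'tool_rot': [-3.1413, 0.0019, -2.5193], 'contact_force': [0.9933, -0.111, 0.5995]}
```

View pics/crop2.png

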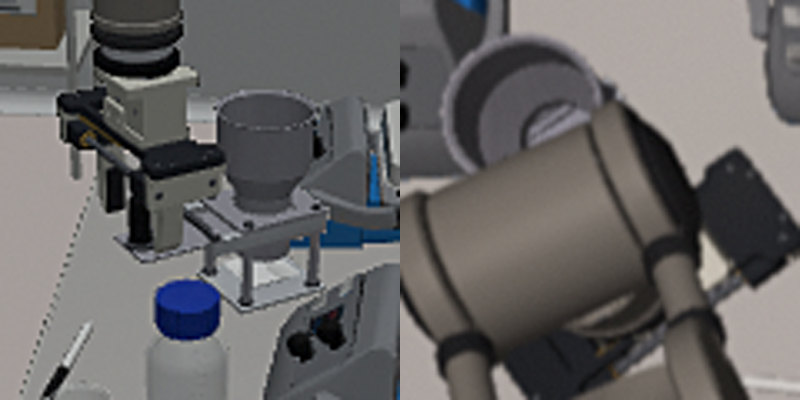

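The knob (side crop, about (140,220)) is between the open fingers, and there is no contact. Closing the gripper now.

Request:
step_arm(series=[[0,0,0,0,0],[0,0,0,0,0],[0,0,0,0,0],[0,0,0,0,0],[0,0,0,0,0],[0,0,0,0,0],[0,0,0,0,0],[0,0,0,0,0],[0,0,0,0,0],[0,0,0,0,0]], squeeze=25)

```text
time: 3.7
tool_pos: [0.4679, 0.2965, 0.1124]
tool_rot: [3.139, -0.0, -2.52]
contact_force: [-3.1, 5.4, 0.4]
opening: 0.0216
```

Request:
step_arm(series=[[0,-0.195,-0.14,0,0],[0,-0.195,-0.14,0,0],[0,-0.195,-0.14,0,0],[0,-0.195,-0.14,0,0],[0,-0.195,-0.14,0,0],[0,-0.195,-0.14,0,0],[0,-0.195,-0.14,0,0],[0,0,0,0,0]])

```text
time: 4.5
tool_pos: [0.433, 0.272, 0.1124]
tool_rot: [3.139, -0.001, -2.52]
contact_force: [-5.7, 6.2, 0.4]
opening: 0.0219
```

Request:
step_arm(series=[[0,-0.065,-0.047,0,0],[0,-0.065,-0.047,0,0],[0,0,0,0,0]])

```text
time: 4.8
tool_pos: [0.4303, 0.2701, 0.1124]
tool_rot: [3.139, 0.0, -2.52]
contact_force: [-3.7, 7.7, -0.7]
opening: 0.0216
```

Request:
step_arm(series=[[0,-0.065,-0.047,0,0],[0,-0.033,-0.023,0,0],[0,0,0,0,0]])

```text
time: 5.1
tool_pos: [0.4286, 0.2689, 0.1124]
tool_rot: [3.139, 0.002, -2.52]
contact_force: [-1.0, 10.4, -3.2]
opening: 0.0217
```

Request:
step_arm(series=[[0,-0.065,-0.047,0,0],[0,0,0,0,0],[0,0,0,0,0]])

```text
time: 5.4
tool_pos: [0.4285, 0.2688, 0.1125]
tool_rot: [3.139, 0.006, -2.52]
contact_force: [4.6, 15.5, -8.8]
opening: 0.0216
```

Request:
step_arm(series=[[0,-0.065,-0.047,0,0],[0,0,0,0,0],[0,0,0,0,0]])

```text
time: 5.7
tool_pos: [0.4283, 0.2686, 0.1126]
tool_rot: [3.139, 0.01, -2.52]
contact_force: [8.4, 19.6, -13.7]
opening: 0.0216
```

The end stop is reached: the pull force rises while the tool stays still at 48 mm of travel. I'll ease the command back by 4 mm to unload the wrist, then open.

Request:
step_arm(series=[[0,0.065,0.047,0,0],[0,0.065,0.047,0,0],[0,0,0,0,0],[0,0,0,0,0]])

```text
time: 6.1
tool_pos: [0.4284, 0.2687, 0.1125]
tool_rot: [3.139, 0.002, -2.52]
contact_force: [-1.9, 8.9, -0.5]
opening: 0.0214
```

Request:
step_arm(series=[[1,0,0,0,0],[1,0,0,0,0],[1,0,0,0,0],[1,0,0,0,0],[1,0,0,0,0],[1,0,0,0,0],[1,0,0,0,0],[1,0,0,0,0],[1,0,0,0,0]])

```text
time: 7.0
tool_pos: [0.4289, 0.2669, 0.1125]
tool_rot: [3.142, 0.0, -2.519]
contact_force: [-0.6, 0.6, 0.8]
opening: 0.0884
```

Released, and the force is back to zero. I'll rise straight up and move aside so the cameras can see.

Request:
step_arm(series=[[1,0,0,0.6,0],[1,0,0,0.8,0],[1,0,0,0.8,0],[1,0,0,0.8,0],[1,0,0,0.8,0],[1,0,0,0.8,0],[1,0,0,0.8,0],[1,0,0,0.2,0]])

```text
time: 7.8
tool_pos: [0.4296, 0.2673, 0.2546]
tool_rot: [-3.141, 0.004, -2.519]
contact_force: [0.4, -0.5, -0.0]
opening: 0.0919
```

Request:
step_arm(series=[[1,-0.7,0.7,0,0],[1,-0.7,0.7,0,0],[1,-0.7,0.7,0,0],[1,-0.7,0.7,0,0],[1,-0.7,0.7,0,0],[1,-0.7,0.7,0,0],[1,-0.7,0.7,0,0],[1,-0.7,0.7,0,0],[1,-0.7,0.7,0,0],[1,-0.7,0.7,0,0],[1,0,0,0,0],[1,0,0,0,0]])

```text
time: 9.0
tool_pos: [0.2535, 0.4418, 0.2517]
tool_rot: [-3.141, -0.001, -2.518]
contact_force: [0.7, -0.2, 0.2]
opening: 0.0917
```

```bash
python3 - <<'E'
from cell import sensors, vision
from h import *
a=[]
for n in ("side","top"):
    d=vision.read_camera(n); i=d["pixels"]; p=pts(d); g=i.max(-1)
    a.append(cv2.resize(i,(400,250)))
    for k,c in(("L",(.429,.268)),("R",(.545,-.195))):
        for src,f in(("now",d),("before",dict(np.load(n+"0.npz")))):
            if k=="L" and src=="before": c=(.468,.296)
            pp=pts(f);gg=f["pixels"].max(-1)
            m=(gg<45)&(f["range_z"]>0)&(np.hypot(pp[...,0]-c[0],pp[...,1]-c[1])<.03)&(pp[...,2]>.08)&(pp[...,2]<.15)
            print(n,k,src,m.sum(),pp[m].mean(0).round(4) if m.any() else "")
cv2.imwrite("pics/end.png",cv2.hconcat(a))
s=sensors.observe(); print({k:np.round(s[k],4).tolist() for k in("time","tool_pos","contact_force","qvel")})
E
```

```text
side L now 106 [0.4311 0.2619 0.1081]
side L before 97 [0.4704 0.2894 0.1093]
side R now 208 [ 0.5451 -0.2031  0.1114]
side R before 207 [ 0.5452 -0.2029  0.1114]
top L now 111 [0.4279 0.2671 0.1193]
top L before 109 [0.4668 0.2943 0.1179]
top R now 114 [ 0.5419 -0.1914  0.1167]
top R before 117 [ 0.5421 -0.1913  0.1165]
{'time': 9.1, 'tool_pos': [0.2543, 0.4414, 0.252], 'contact_force': [0.0393, -0.2919, 0.1702], 'qvel': [-0.0096, -0.0047, -0.0033, 0.0022, 0.0041, 0.0019]}
```

View pics/end.png

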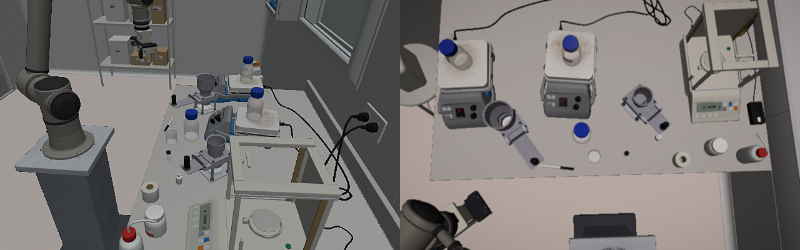

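The larger gate's plate is drawn well out, with its knob at about (534,162) in the right half. The arm is clear of everything. The knob moved 48 mm in both views, and its axis is about 186 mm from the bin axis, against 185 mm expected at the stop. The smaller knob moved 0.2 mm, which is measurement noise.

```bash
python3 -c "
from cell import hand_in
print(hand_in())"
```

```text
the job is handed in; nothing more can be done
None
```

I drew the larger (left) hopper's gate out to its end stop, let go of the knob, and moved the arm clear. I handed the job in at about 9 s of the 29 s allowed.

- **End stop:** At the end of the pull the tool stopped moving while the force climbed to about 25 N. I eased back and opened the gripper, and the force returned to zero.
- **Larger gate:** Both cameras show its knob moved about 48 mm. Its axis is now about 186 mm from the bin axis, against 185 mm expected at full travel, so the gate had started about 12 mm open.
- **Smaller gate:** Its knob shifted about 0.2 mm or less in both views, which is measurement noise.

No check failed or disagreed. While gripping, I saw a sideways load of about 6–10 N from slightly off-centre jaws, up to about 11 N against the stop. It went away on release.

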